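Unstack moulded fitting parts into their kitting nests

TASK

Two little piles of fitting parts stand on the assembly bench. Take them apart and lay each of the five parts flat inside the nest of its own shape and size: plug, square spacer, link bar, flange plate and ring. Do not topple a pile or tip a part over on the way, and leave all five lying at rest in their nests.

Things in the scene. Friction and masses are not known exactly. Their poses are not given: they have to be found in the camera images.
- plug: Small solid aluminium plug, an upright cylinder 26 mm across and 24 mm high. At the start it is the third, top layer of one of the two piles, standing on the square spacer or the link bar. Origin at the centre of its underside, z up.
- square: Square spacer, white plastic, 40 x 40 mm and 20 mm thick (sides along its x and y), with four small dark dots near its corners. At the start it is the second layer of one of the two piles. Origin at the centre of its underside, z up.
- bar: Link bar, white plastic, 68 mm long (along its x) with round ends, 24 mm wide (along its y), 20 mm thick, a dark dot near each end. At the start it is the second layer of the pile that the square spacer is not on. Origin at the centre of its underside, z up.
- flange: Oblong flange plate, grey plastic, 96 mm long (along its x), 56 mm wide (along its y), 20 mm thick, a dark bolt hole mark near each end. At the start it lies on the bench as the bottom of one pile. Origin at the centre of its underside, z up.
- ring: Round ring, grey plastic, 62 mm outer diameter, 30 mm bore, 20 mm thick. At the start it lies on the bench as the bottom of the other pile. Origin at the centre of its underside, z up.
- nest_plug: The smallest nest, round, 42 mm across inside (50 mm outside), for the plug. Fixed to the bench; a low tray with a grey rim and a black floor; floor 4 mm thick, rim 4 mm thick whose top is 10 mm above the bench, 8 mm of room all round the part. Origin at the centre of its underside on the bench (the floor the part lies on is 4 mm above it), z up.
- nest_square: Square nest, 56 x 56 mm inside (64 mm outside), for the square spacer. Fixed to the bench; a low tray with a grey rim and a black floor; floor 4 mm thick, rim 4 mm thick whose top is 10 mm above the bench, 8 mm of room all round the part. Origin at the centre of its underside on the bench (the floor the part lies on is 4 mm above it), z up.
- nest_bar: Narrow rectangular nest, 84 mm inside along its x, 40 mm along its y (92 x 48 mm outside), for the link bar. Fixed to the bench; a low tray with a grey rim and a black floor; floor 4 mm thick, rim 4 mm thick whose top is 10 mm above the bench, 8 mm of room all round the part. Origin at the centre of its underside on the bench (the floor the part lies on is 4 mm above it), z up.
- nest_flange: The largest nest, rectangular, 112 mm inside along its x, 72 mm along its y (120 x 80 mm outside), for the flange plate. Fixed to the bench; a low tray with a grey rim and a black floor; floor 4 mm thick, rim 4 mm thick whose top is 10 mm above the bench, 8 mm of room all round the part. Origin at the centre of its underside on the bench (the floor the part lies on is 4 mm above it), z up.
- nest_ring: Large round nest, 78 mm across inside (86 mm outside), for the ring. Fixed to the bench; a low tray with a grey rim and a black floor; floor 4 mm thick, rim 4 mm thick whose top is 10 mm above the bench, 8 mm of room all round the part. Origin at the centre of its underside on the bench (the floor the part lies on is 4 mm above it), z up.
Mind the look-alikes: they are no part of the job. Leave any blue or yellow look-alike of the plug alone.

How it is judged (in metres and radians):
At the end, for the whole second after the job is handed in: Each of the five parts lies in its own nest: its centre within 12 mm of the nest's centre (horizontally), its underside on the nest's floor (1 to 7 mm above the nest's origin), tilted less than 0.08 rad, and at rest (below 0.02 m/s and 0.2 rad/s) (horizontal distance between plug and nest_plug below 0.012 m and z of plug in the frame of nest_plug between 0.001 and 0.007 m and angle between each of plug, square, bar, flange, ring's own z axis and vertical below 0.08 rad and linear speed of each of plug, square, bar, flange, ring below 0.02 m/s and angular speed of each of plug, square, bar, flange, ring below 0.2 rad/s and horizontal distance between square and nest_square below 0.012 m and z of square in the frame of nest_square between 0.001 and 0.007 m and horizontal distance between bar and nest_bar below 0.012 m and z of bar in the frame of nest_bar between 0.001 and 0.007 m and horizontal distance between flange and nest_flange below 0.012 m and z of flange in the frame of nest_flange between 0.001 and 0.007 m and horizontal distance between ring and nest_ring below 0.012 m and z of ring in the frame of nest_ring between 0.001 and 0.007 m); the robot touches nothing.
It fails at once if the plug is tipped over (tilted more than 0.7 rad) (angle between plug's own z axis and vertical above 0.7 rad).
It fails at once if the square is tipped over (tilted more than 0.7 rad) (angle between square's own z axis and vertical above 0.7 rad).
It fails at once if the bar is tipped over (tilted more than 0.7 rad) (angle between bar's own z axis and vertical above 0.7 rad).
It fails at once if the flange is tipped over (tilted more than 0.7 rad) (angle between flange's own z axis and vertical above 0.7 rad).
It fails at once if the ring is tipped over (tilted more than 0.7 rad) (angle between ring's own z axis and vertical above 0.7 rad).
It also fails if it takes over 122 s, if anything falls off the work surface, if the arm or the gripper's body presses on something with over 40 N, if the wrist force passes 120 N, or if a joint passes its speed limit or range.

ROBOT

A 6-joint arm with a two-finger parallel gripper is mounted at the origin on the work surface. World frame = base frame: x ahead of the robot, y to its left, z up, the work surface at z = 0. Lengths are in m, angles in degrees, forces in N, time in s.
With the tool pointing down it reaches from about 0.3 to 0.75 m from the base axis. Payload 8.5 kg.
Tool frame: the origin (TCP) lies between the finger pads; the fingertips stand env.finger_overhang ahead of it and the grasp point (between the pads) lies 2 mm behind it (env.finger_overhang is the distance from the TCP to the fingertips, in m); z points along the fingers, y is the line along which they close (so a half turn about z gives the same grasp; the last joint's range is limited). The gripper opens to 85 mm and grips with 20 to 120 N. Pads are 22 mm wide; open, the fingers measure 114 mm over their backs; the gripper's body (76 mm by 85 mm) begins 54 mm behind the grasp point. The pads swing forward as they close: fully open they stand 13 mm farther back than shut.
Start: joints at [55.331, 21.807, 74.336, -0, 83.858, -12.336], TCP at [0.209, 0.509, 0.248] pointing down, gripper open.
Joint ranges: [-178.18, 178.18], [-50.72, 133.34], [12.68, 142.11], [-81.47, 261.47], [9.98, 163.14], [-165.26, 165.26]. Speed limits (degrees/s): [136.94, 136.94, 180, 180, 180, 180].

INTERFACE

Orientations are given as a 3x3 rotation matrix whose columns are the frame's x, y, z axes.
In Python, from rig import env gives the robot as it stands. The module is installed in compiled form; this text tells all that it offers.
- The arm moves only by the tool jog_arm, never from a script. Its arguments are lists of equal length, an entry for each row: "hand": the finger opening in m, from 0 to 0.0854; "travel": the shift along the world's x, y, z in m, a list of three; "yaw": the turn about the world's z in rad. A call has exactly 5 rows; each row shifts and turns the commanded pose from where the row before left it; what a row does not reach is not made up. A row lasts 1/8 s, in which the tool goes at most 62.5 mm and 10.7 degrees, less where a joint would pass 70% of its speed; a pose out of reach is approached as far as the arm can. A call is refused whole if a number of a shift passes 0.0625 or a number of a turn 0.188, either way. A call with a gripper value outside its range is refused whole. The fingers move at their own pace and stop on an object; "grip_force" is the grip in N (left out, the last holds). Time passes only in rows, so rows that do not move let the fingers close, or fill a call up. It gives the time, the measured TCP pose, the force, the opening and the grip force at its end, in the units of the state.
- env.observe(): the state, without advancing time (a new reading comes with each control period).
- env.get_image(name): name is "scene" or "top" or "wrist"; returns the picture (420x560x3 uint8, red, green, blue); there is no depth.
- env.calibration(name): a dict with "fx", "fy", "cx", "cy" (pixels), "k1" (the pictures are not rectified: a ray, as slopes to the right and down, at radius r is drawn at 1 + k1 r^2 times it, then the intrinsics apply), "position" and "rotation" of the camera in the world; the wrist camera has in their place "hand_eye" (4x4, takes a point from camera to tool coordinates, whose origin is the TCP and whose axes are the flange's). Camera axes: x right, y down, z forward; pixel columns grow to the right and rows downward; lengths in m; the calibration is good to about 2 mm. A picture is of the moment at which its call begins: read the wrist's pose just before it. calibration takes no time and is no camera call.
- env.close_job(): hands the job in; it is judged then, once.
The state is a dict: "time_s": time; "q": joint angles; "qvel": joint speeds; "joint_efforts": joint torques, N m; "position": TCP position; "tool_rot": TCP orientation; "ft_force": force on the tool from outside, world axes, zero at the start; "wrist_torque": the same for the moment, N m; "grip_width": finger opening in m; "gripper_force": force on a finger pad.
Only numpy, scipy, OpenCV 4.12 (cv2) and the standard library are available. Lean on these libraries where they do the work, as an engineer would, in place of code of your own. Each camera call takes 0.05 s, during which the arm holds its last target. There are 200 camera calls.

## Working session

There is one attempt and no reset: what is moved stays moved. The work goes in short steps, Python scripts to look and compute and a tool call to move; the robot and the scene stay as the last step left them, time stands still between calls to the robot, and variables do not carry over. Pictures are saved under pics/ and viewed, at most 14 in all, crops included, and the job is handed in when it is done.

Besides the shell and the picture viewer there is one more tool, called after ">>>" as name(argument=value, ...) on one line, values as JSON. jog_arm: Moves the arm, as the interface text tells. Its arguments: {"type":"object","properties":{"hand":{"type":"array"},"travel":{"type":"array"},"yaw":{"type":"array"},"grip_force":{"type":"number"}},"required":["hand","travel","yaw"]}

```bash
mkdir -p pics
cat > h.py <<'E'
import numpy as np, cv2
from rig import env
def cam(n):
    c=env.calibration(n)
    if 'hand_eye' in c:
        s=env.observe(); T=np.eye(4); T[:3,:3]=s['tool_rot']; T[:3,3]=s['position']
        M=T@np.array(c['hand_eye']); return c,M[:3,3],M[:3,:3]
    return c,np.array(c['position']),np.array(c['rotation'])
def K(c): return np.array([[c['fx'],0,c['cx']],[0,c['fy'],c['cy']],[0,0,1]]),np.array([c['k1'],0,0,0])
def rays(C,px):
    c,p,R=C; k,d=K(c)
    u=cv2.undistortPoints(np.array(px,float).reshape(-1,1,2),k,d)[:,0]
    return np.c_[u,np.ones(len(u))]@R.T
def plane(C,px,z):
    r=rays(C,px); return C[1]+r*((z-C[1][2])/r[:,2])[:,None]
def proj(C,P):
    c,p,R=C; k,d=K(c); q=(np.array(P,float).reshape(-1,3)-p)@R
    return cv2.projectPoints(q,np.zeros(3),np.zeros(3),k,d)[0][:,0]
def tri(C1,a,C2,b):
    r1=rays(C1,[a])[0]; r2=rays(C2,[b])[0]
    A=np.c_[r1,-r2]; t=np.linalg.lstsq(A,C2[1]-C1[1],rcond=None)[0]
    x=C1[1]+r1*t[0]; y=C2[1]+r2*t[1]; return (x+y)/2,np.linalg.norm(x-y)
def shot(n,f):
    C=cam(n); im=env.get_image(n)[:,:,::-1].copy(); cv2.imwrite('pics/'+f,im); return C,im
E
python3 - <<'E'
from h import *
import json
print(env.finger_overhang); s=env.observe(); print({k:np.round(v,3).tolist() for k,v in s.items()})
for n in ['top','scene','wrist']:
    C,im=shot(n,n+'0.png'); print(n,{k:np.round(v,3).tolist() for k,v in C[0].items()})
E
```

```text
0.017
{'time_s': 0.0, 'q': [55.33, 21.842, 74.386, -0.0, 83.859, -12.335], 'qvel': [0.028, 0.016, -0.061, 0.062, 0.109, 0.026], 'joint_efforts': [0.0, -44.846, -23.128, -0.0, 0.005, 0.0], 'position': [0.209, 0.509, 0.248], 'tool_rot': [[-0.925, 0.38, -0.001], [0.38, 0.925, -0.001], [0.0, -0.001, -1.0]], 'ft_force': [-0.449, 0.017, -0.787], 'wrist_torque': [-0.03, -0.029, -0.002], 'gripper_force': 0.0, 'grip_width': 0.085}
top {'fx': 480.86, 'fy': 480.86, 'cx': 281.79, 'cy': 213.993, 'k1': 0.014, 'position': [0.315, -0.007, 1.103], 'rotation': [[0.047, -0.975, 0.217], [-0.999, -0.046, 0.012], [-0.001, -0.217, -0.976]]}
scene {'fx': 471.878, 'fy': 471.878, 'cx': 288.084, 'cy': 198.009, 'k1': 0.044, 'position': [0.988, 0.724, 0.641], 'rotation': [[-0.86, 0.259, -0.439], [0.509, 0.482, -0.713], [0.026, -0.837, -0.546]]}
wrist {'fx': 353.696, 'fy': 353.696, 'cx': 280.575, 'cy': 213.28, 'k1': -0.092, 'hand_eye': [[-0.002, -0.954, -0.301, 0.076], [1.0, -0.002, -0.0, -0.0], [-0.0, -0.301, 0.954, -0.125], [0.0, 0.0, 0.0, 1.0]]}
```

View pics/top0.png

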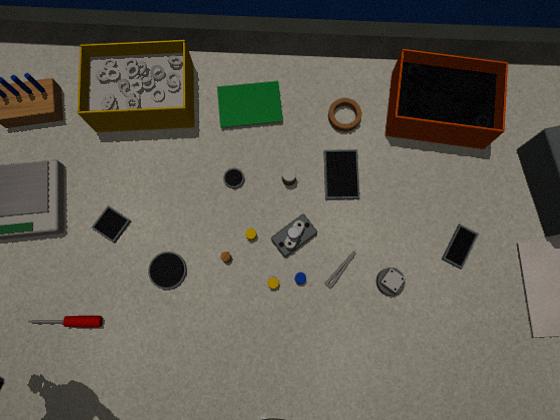

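View pics/scene0.png

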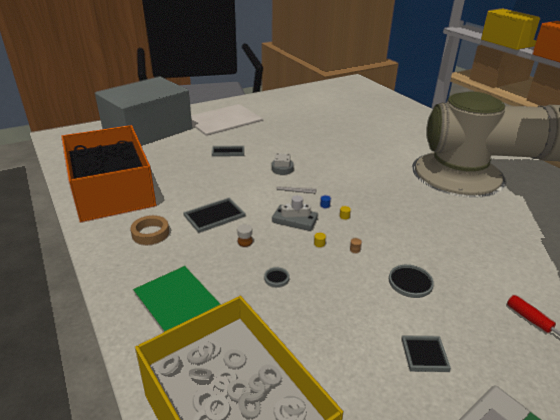

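The top view shows the flange+bar+plug pile at (294,235) and the ring+square pile at (391,281). The nests are at plug (234,178), square (111,224), ring (168,270), flange (342,174) and bar (460,246).

Plug candidates (top px):
- **On the bar:** (295,231), silver.
- **White-topped brown thing:** (289,180).
- **Orange:** (225,257).
- **Yellow:** (251,234) and (273,283).
- **Blue:** (300,279).

I choose the silver one on the bar.

Run:
```python
from h import *
a=cv2.imread('pics/top0.png'); b=cv2.imread('pics/scene0.png')
f=lambda im,x,y,w,h,s: cv2.resize(im[y:y+h,x:x+w],None,fx=s,fy=s,interpolation=cv2.INTER_CUBIC)
A=f(a,262,160,160,146,5)[:290*2+10]; B=f(b,230,140,130,110,5)
A=cv2.resize(f(a,262,160,160,146,4),(400,365)); B=f(b,225,140,133,122,3)
o=np.zeros((366,800,3),np.uint8); o[:365,:400]=A; o[:366,400:400+399]=B
cv2.imwrite('pics/crop1.png',o)
C=cam('top')
g=cv2.cvtColor(a,cv2.COLOR_BGR2GRAY)
n,l,st,ce=cv2.connectedComponentsWithStats((g<45).astype(np.uint8))
for i in range(1,n):
    x,y,w,h,ar=st[i]
    if 120<ar<4000 and 130<y<310:
        cn=cv2.findContours((l==i).astype(np.uint8),0,2)[0]; c=max(cn,key=cv2.contourArea)
        W=plane(C,c[:,0],0.007)
        (cx,cy),(w2,h2),an=cv2.minAreaRect((W[:,:2]*1000).astype(np.float32))
        print(ce[i].round(1),ar,'c',round(cx),round(cy),'size',round(w2),round(h2),round(an,1))
```

```text
[341.3 173.6] 1366 c 664 -130 size 112 72 3.4
[ 52.2 207.2] 533 c 539 550 size 113 217 60.4
[233.1 177.3] 229 c 643 126 size 40 38 3.7
[110.1 223.3] 566 c 518 404 size 55 55 59.6
[460.4 245.9] 636 c 503 -407 size 40 84 63.0
[296.8 244.2] 121 c 497 -33 size 27 94 39.1
[166.5 269.7] 925 c 417 262 size 76 75 5.3
```

View pics/crop1.png

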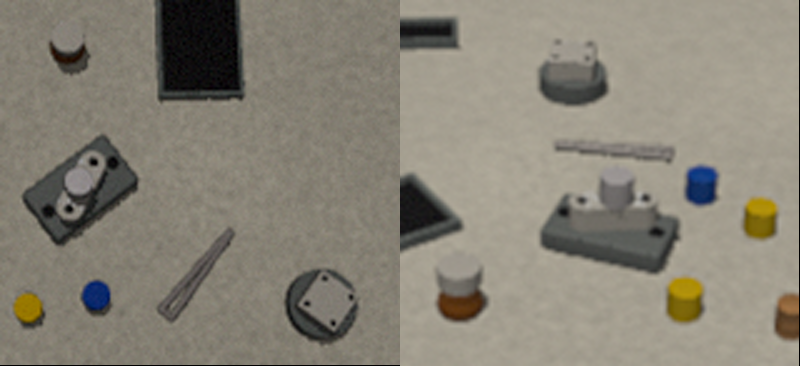

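View pics/wrist0.png

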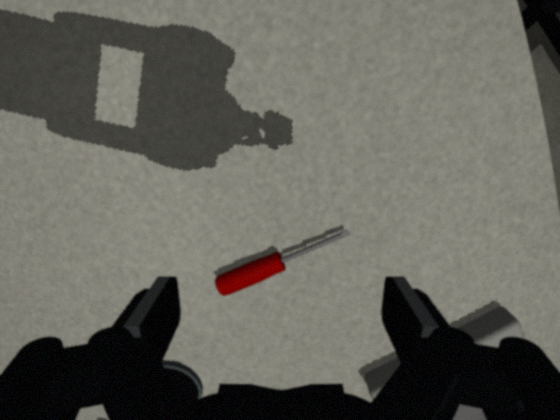

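The crop confirms the choice: a silver plug stands on the white bar on the grey flange. The white-capped brown thing (289,180), the orange, yellow and blue pieces are decoys. The wrist view shows only the screwdriver (250,275) and its own fingers.

```bash
cat >> h.py <<'E'
def grey(im): return cv2.cvtColor(im,cv2.COLOR_BGR2GRAY)
E
python3 - <<'E'
from h import *
T=cam('top');S=cam('scene')
print('plugtop',tri(T,(262+77*.4,160+181*.4),S,(225+217/3,140+172/3)))
print('square',tri(T,(262+327*.4,160+300*.4),S,(225+173/3,140+51/3)))
print('rayplane plug',plane(T,[(262+77*.4,160+181*.4)],.064),'sq',plane(T,[(262+327*.4,160+300*.4)],.04))
print('flange holes',plane(T,[(262+48*.4,160+211*.4),(262+112*.4,160+163*.4)],.02))
print('bar dots',plane(T,[(262+69*.4,160+208*.4),(262+94*.4,160+161*.4)],.04))
print('sq dots',plane(T,[(262+a*.4,160+b*.4) for a,b in [(305,302),(327,278),(351,297),(333,322)]],.04))
E
```

```text
plugtop (array([ 0.50579807, -0.02053784,  0.0651151 ]), np.float64(0.0005560903134841904))
square (array([ 0.41431681, -0.24445404,  0.03830935]), np.float64(0.0007647111663756609))
rayplane plug [[ 0.50578018 -0.02038061  0.064     ]] sq [[ 0.41446452 -0.24431931  0.04      ]]
flange holes [[ 0.48491874  0.00423211  0.02      ]
 [ 0.53212693 -0.05234833  0.02      ]]
bar dots [[ 0.4853649  -0.01458601  0.04      ]
 [ 0.52919685 -0.03523445  0.04      ]]
sq dots [[ 0.41179886 -0.22506173  0.04      ]
 [ 0.43375396 -0.24439436  0.04      ]
 [ 0.4180905  -0.26534068  0.04      ]
 [ 0.39558143 -0.24947232  0.04      ]]
```

>>> jog_arm(hand=[0.06,0.06,0.06,0.06,0.06], travel=[[0.0297,-0.0529,0],[0.0297,-0.0529,0],[0.0297,-0.0529,0],[0.0297,-0.0529,0],[0.0297,-0.0529,0]], yaw=[-0.01,-0.01,-0.01,-0.01,-0.01])

```text
time_s: 0.78
position: [0.358, 0.2425, 0.2483]
tool_rot: [[-0.905, 0.426, 0.0], [0.426, 0.905, 0.0], [-0.0, 0.0, -1.0]]
ft_force: [0.5, 0.4, -0.7]
grip_width: 0.0601
gripper_force: 0.0
```

>>> jog_arm(hand=[0.06,0.06,0.06,0.06,0.06], travel=[[0.0297,-0.0529,0],[0.0297,-0.0529,0],[0.0297,-0.0529,0],[0.0297,-0.0529,0],[0.0297,-0.0529,0]], yaw=[0,0,0,0,0])

```text
time_s: 1.4
position: [0.5066, -0.0223, 0.2482]
tool_rot: [[-0.905, 0.426, -0.0], [0.426, 0.905, 0.0], [0.0, 0.0, -1.0]]
ft_force: [0.7, 0.3, -1.4]
grip_width: 0.0601
gripper_force: 0.0
```

>>> jog_arm(hand=[0.06,0.06,0.06,0.06,0.06], travel=[[0,0,0],[0,0,0],[0,0,0],[0,0,0],[0,0,0]], yaw=[0,0,0,0,0])

```text
time_s: 2.02
position: [0.5058, -0.0197, 0.2485]
tool_rot: [[-0.905, 0.425, 0.0], [0.425, 0.905, -0.0], [-0.0, 0.0, -1.0]]
ft_force: [0.8, -0.2, 1.1]
grip_width: 0.0597
gripper_force: 0.0
```

Run:
```python
from h import *
C,im=shot('wrist','w1.png')
s=env.observe(); print(s['position'].round(4),s['tool_rot'].round(3).tolist(),s['time_s'])
print('pred plug top',proj(C,[.506,-.0205,.064]),'bar dots',proj(C,[[.4854,-.0146,.04],[.5292,-.0352,.04]]),'fl',proj(C,[[.485,.0042,.02],[.532,-.0523,.02]]))
```

```text
[ 0.5059 -0.0199  0.2484] [[-0.905, 0.425, 0.0], [0.425, 0.905, -0.0], [-0.0, 0.0, -1.0]] 2.075
pred plug top [[279.97662476 191.04039917]] bar dots [[276.36027909 163.30250406]
 [276.58902289 211.98076957]] fl [[293.43793736 151.6417649 ]
 [263.24483768 215.24088713]]
```

View pics/w1.png

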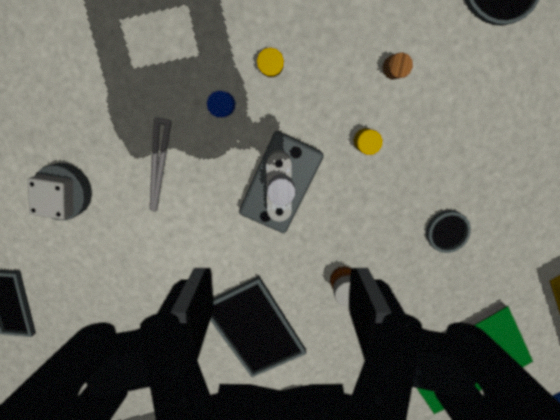

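The wrist view has the plug top at about (282,190), predicted (280,191), and the bar dots at (279,163) and (280,212). Everything agrees to about 2 mm, so I descend on the plug.

>>> jog_arm(hand=[0.05,0.05,0.05,0.05,0.05], travel=[[0,0.001,-0.05],[0,0,-0.05],[0,0,-0.045],[0,0,-0.028],[0,0,-0.01]], yaw=[0,0,0,0,0])

```text
time_s: 2.7
position: [0.5055, -0.0191, 0.0641]
tool_rot: [[-0.905, 0.426, -0.002], [0.426, 0.905, 0.001], [0.002, -0.0, -1.0]]
ft_force: [-0.6, -0.4, 0.4]
grip_width: 0.0496
gripper_force: 0.0
```

>>> jog_arm(hand=[0.05,0.02,0.02,0.02,0.02], travel=[[0,0,0],[0,0,0],[0,0,0],[0,0,0],[0,0,0]], yaw=[0,0,0,0,0], grip_force=30)

```text
time_s: 3.32
position: [0.5066, -0.0194, 0.0665]
tool_rot: [[-0.905, 0.426, 0.002], [0.426, 0.905, -0.001], [-0.002, 0.0, -1.0]]
ft_force: [-1.3, -0.3, 6.1]
grip_width: 0.0246
gripper_force: 29.3
```

Run:
```python
from h import *
C,im=shot('scene','s1.png')
C2,im2=shot('wrist','w2.png')
s=env.observe(); print(s['position'].round(4),s['grip_width'],s['gripper_force'])
o=np.zeros((420,800,3),np.uint8); o[:420,:400]=im2[:,80:480]
o[:400,400:]=cv2.resize(im[130:260,230:360],(400,400)); cv2.imwrite('pics/c2.png',o)
```

```text
[ 0.5065 -0.0194  0.0665] 0.024416888018247273 29.31371659040451
```

View pics/c2.png

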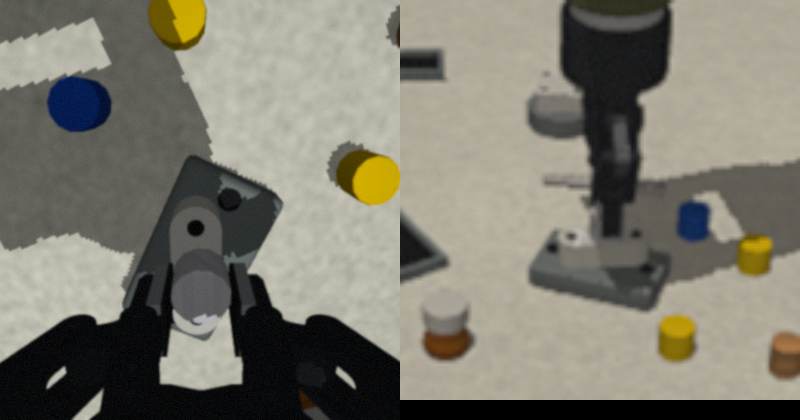

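The plug is held between the pads, upright, with width 24.4 mm. The flange and bar below look undisturbed. I'll lift it and refine the plug and flange nests from picture w1.

>>> jog_arm(hand=[0.02,0.02,0.02,0.02,0.02], travel=[[0,0,0.02],[0,0,0.03],[0,0,0.03],[0,0,0.02],[0,0,0]], yaw=[0,0,0,0,0])

```text
time_s: 4.05
position: [0.5065, -0.0193, 0.1666]
tool_rot: [[-0.905, 0.426, 0.003], [0.426, 0.905, -0.001], [-0.003, 0.001, -1.0]]
ft_force: [-0.4, -0.2, -1.3]
grip_width: 0.0241
gripper_force: 29.7
```

```bash
cat >> h.py <<'E'
def darkrects(C,im,z=.007,th=40,lo=300,skip=None):
    g=grey(im); m=(g<th).astype(np.uint8)
    n,l,st,ce=cv2.connectedComponentsWithStats(m); out=[]
    for i in range(1,n):
        x,y,w,h,ar=st[i]
        if ar<lo or x==0 or y==0 or x+w==560 or y+h==420: continue
        c=max(cv2.findContours((l==i).astype(np.uint8),0,2)[0],key=cv2.contourArea)
        W=plane(C,c[:,0],z)
        r=cv2.minAreaRect((W[:,:2]*1000).astype(np.float32)); out.append((ce[i].round(),np.round(r[0],1),np.round(r[1],1),round(r[2],1)))
    return out
E
python3 - <<'E'
from h import *
c=env.calibration('wrist'); T=np.eye(4); T[:3,:3]=[[-.905,.4255,0],[.4255,.905,0],[0,0,-1]]; T[:3,3]=[.5059,-.0199,.2484]
M=T@np.array(c['hand_eye']); C=(c,M[:3,3],M[:3,:3])
im=cv2.imread('pics/w1.png')
for th in (30,45): print(*darkrects(C,im,th=th,lo=150),sep='\n')
# rim outer of plug nest: look for pixel mask darker than bench
g=grey(im)[195:270,410:485]; m=(g<105).astype(np.uint8)
c_=max(cv2.findContours(m,0,2)[0],key=cv2.contourArea)+[410,195]
W=plane(C,c_[:,0],.007); print(cv2.minEnclosingCircle((W[:,:2]*1000).astype(np.float32)))
E
```

```text
(array([221., 104.]), array([412.3, -41.8]), array([26.3, 23.4]), 64.1)
(array([449., 232.]), array([643.1, 125.9]), array([37.6, 37.9]), 74.1)
(array([221., 104.]), array([411.7, -42.1]), array([27.3, 24.3]), 64.1)
(array([274., 144.]), array([475.9, -13.2]), array([14.6, 35.9]), 40.6)
(array([ 79., 182.]), array([ 414.6, -223.7]), array([25.8, 57.5]), 88.9)
(array([449., 232.]), array([643.5, 126.4]), array([40.2, 38.7]), 64.1)
((640.0966796875, 124.48844146728516), 28.006332397460938)
```

>>> jog_arm(hand=[0.02,0.02,0.02,0.02,0.02], travel=[[0.0273,0.029,0],[0.0273,0.029,0],[0.0273,0.0291,0],[0.0273,0.0291,0],[0.0273,0.0291,-0.02]], yaw=[0,0,0,0,0])

```text
time_s: 4.68
position: [0.6436, 0.1271, 0.145]
tool_rot: [[-0.905, 0.426, 0.002], [0.426, 0.905, 0.0], [-0.001, 0.001, -1.0]]
ft_force: [0.0, -0.5, -0.1]
grip_width: 0.0249
gripper_force: 29.7
```

>>> jog_arm(hand=[0.02,0.02,0.02,0.02,0.02], travel=[[0,0,-0.03],[0,0,-0.03],[0,0,-0.02],[0,0,0],[0,0,0]], yaw=[0,0,0,0,0])

```text
time_s: 5.3
position: [0.6427, 0.126, 0.0657]
tool_rot: [[-0.905, 0.426, 0.001], [0.426, 0.905, 0.0], [-0.001, 0.0, -1.0]]
ft_force: [0.1, 0.8, 1.0]
grip_width: 0.0246
gripper_force: 29.8
```

Run:
```python
from h import *
C2,im2=shot('wrist','w3.png'); C,im=shot('scene','s3.png')
s=env.observe(); print(s['position'].round(4),s['ft_force'].round(1))
o=np.zeros((420,800,3),np.uint8); o[:420,:400]=im2[:,80:480]
o[:400,400:]=cv2.resize(im[180:310,210:340],(400,400)); cv2.imwrite('pics/c3.png',o)
```

```text
[0.6429 0.126  0.0662] [ 0.  -0.2 -1.1]
```

View pics/c3.png

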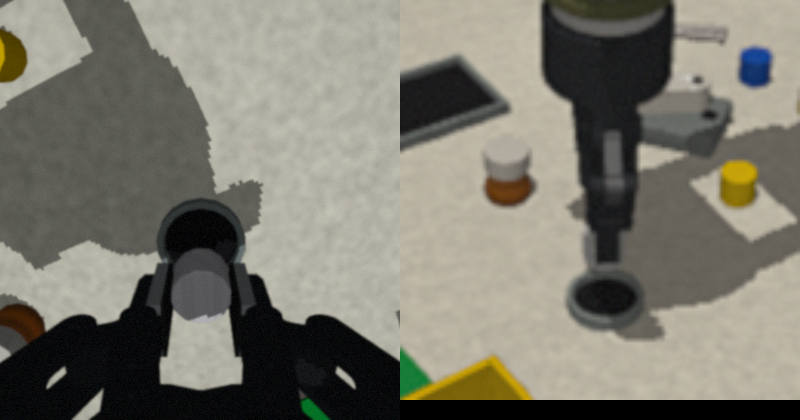

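The plug hangs centred over its nest: the nest ring is at (201,240) in the crop with the plug directly in line. Lowering and releasing.

>>> jog_arm(hand=[0.02,0.02,0.02,0.02,0.02], travel=[[0,0,-0.014],[0,0,-0.012],[0,0,-0.006],[0,0,-0.002],[0,0,0]], yaw=[0,0,0,0,0])

```text
time_s: 6.02
position: [0.6426, 0.126, 0.0314]
tool_rot: [[-0.905, 0.426, 0.0], [0.426, 0.905, -0.0], [-0.0, 0.0, -1.0]]
ft_force: [0.2, 0.3, -0.6]
grip_width: 0.025
gripper_force: 29.8
```

>>> jog_arm(hand=[0.02,0.035,0.045,0.045,0.045], travel=[[0,0,0],[0,0,0],[0,0,0],[0,0,0.01],[0,0,0.04]], yaw=[0,0,0,0,0])

```text
time_s: 6.65
position: [0.6415, 0.126, 0.0805]
tool_rot: [[-0.905, 0.426, -0.004], [0.426, 0.905, -0.0], [0.004, -0.002, -1.0]]
ft_force: [0.1, 0.0, 0.8]
grip_width: 0.045
gripper_force: 0.0
```

>>> jog_arm(hand=[0.055,0.055,0.055,0.055,0.055], travel=[[0,0,0.05],[-0.0273,-0.03,0.03],[-0.0273,-0.03,0.02],[-0.0273,-0.03,0],[0,0,0]], yaw=[0,0,0,0,0])

```text
time_s: 7.28
position: [0.5595, 0.0346, 0.1827]
tool_rot: [[-0.904, 0.428, 0.001], [0.428, 0.904, -0.0], [-0.001, 0.0, -1.0]]
ft_force: [1.5, 0.0, 0.3]
grip_width: 0.0548
gripper_force: 0.0
```

Run:
```python
from h import *
C,im=shot('wrist','w4.png'); T,it=shot('top','t4.png'); S,sc=shot('scene','s4.png')
s=env.observe(); print(s['position'].round(4),s['tool_rot'].round(3).tolist(),s['time_s'])
print('plug bot/top pred',proj(C,[[.643,.126,.004],[.643,.126,.028]]), 'bar dots',proj(C,[[.4854,-.0146,.04],[.5292,-.0352,.04]]))
```

```text
[0.5611 0.0364 0.1817] [[-0.905, 0.426, 0.001], [0.426, 0.905, 0.0], [-0.001, 0.0, -1.0]] 7.425
plug bot/top pred [[408.39594956 230.01538603]
 [417.80659475 239.6452018 ]] bar dots [[179.93615555 145.01194339]
 [185.06624543 206.3336031 ]]
```

View pics/w4.png

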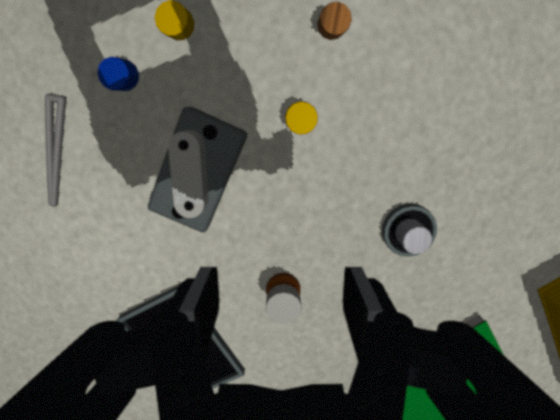

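The plug stands upright in its nest, top at (417,239) as predicted. The bar dots at (183,145) and (188,206) are 3 px from prediction, about 2 mm. The bar is next.

>>> jog_arm(hand=[0.05,0.05,0.05,0.05,0.05], travel=[[-0.018,-0.0202,0],[-0.018,-0.0202,0],[-0.0176,-0.02,-0.01],[0,0,-0.05],[0,0,-0.03]], yaw=[0,0,0,0,0])

```text
time_s: 8.05
position: [0.5071, -0.0239, 0.0896]
tool_rot: [[-0.905, 0.425, -0.001], [0.425, 0.905, 0.0], [0.001, -0.0, -1.0]]
ft_force: [0.2, 0.1, 0.4]
grip_width: 0.0499
gripper_force: 0.0
```

>>> jog_arm(hand=[0.05,0.05,0.05,0.02,0.02], travel=[[0,0,-0.03],[0,0,-0.017],[0,0,0],[0,0,0],[0,0,0]], yaw=[0,0,0,0,0])

```text
time_s: 8.68
position: [0.5076, -0.0243, 0.0452]
tool_rot: [[-0.905, 0.425, 0.002], [0.425, 0.905, -0.001], [-0.002, 0.0, -1.0]]
ft_force: [0.5, 0.3, 0.3]
grip_width: 0.0228
gripper_force: 29.8
```

>>> jog_arm(hand=[0.02,0.02,0.02,0.02,0.02], travel=[[0,0,0],[0,0,0],[0,0,0.02],[0,0,0.04],[0,0,0.03]], yaw=[0,0,0,0,0])

```text
time_s: 9.3
position: [0.507, -0.0244, 0.1358]
tool_rot: [[-0.905, 0.426, 0.001], [0.426, 0.905, -0.0], [-0.001, -0.0, -1.0]]
ft_force: [-1.0, 0.7, -0.4]
grip_width: 0.0229
gripper_force: 29.6
```

Run:
```python
from h import *
C2,im2=shot('wrist','w5.png'); C,im=shot('scene','s5.png')
s=env.observe(); print(s['position'].round(4),s['ft_force'].round(1),s['grip_width'])
o=np.zeros((420,800,3),np.uint8); o[:420,:400]=im2[:,80:480]
o[:400,400:]=cv2.resize(im[130:260,230:360],(400,400)); cv2.imwrite('pics/c5.png',o)
```

```text
[ 0.5081 -0.0247  0.1372] [ 0.3  0.2 -1.2] 0.022975685544125633
```

View pics/c5.png

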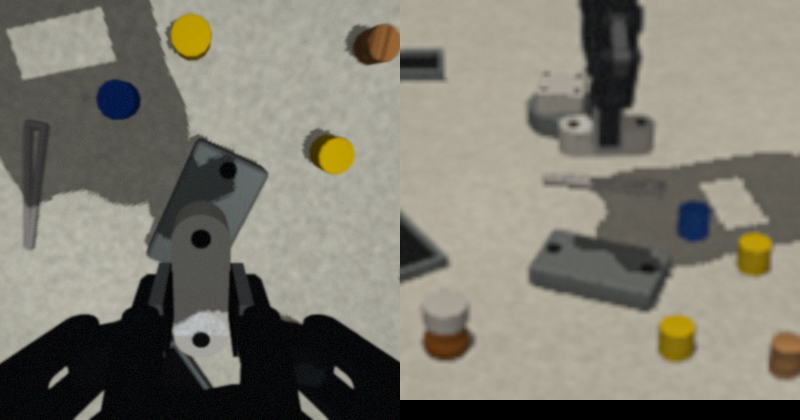

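The bar is held level with its dots at wrist px (281,239) and (281,340). The flange is undisturbed.

Run:
```python
from h import *
C=cam('wrist'); im=cv2.imread('pics/w5.png')
p=plane(C,[(281,239),(281,340)],env.observe()['position'][2]-.005); print(p.round(4),p.mean(0).round(4),env.observe()['position'].round(4),np.linalg.norm(p[0]-p[1]))
```

```text
[[ 0.4859 -0.0142  0.1322]
 [ 0.5295 -0.0348  0.1322]] [ 0.5077 -0.0245  0.1322] [ 0.5081 -0.0247  0.1372] 0.048192157940838275
```

>>> jog_arm(hand=[0.02,0.02,0.02,0.02,0.02], travel=[[0,-0.055,0],[0,-0.06,0],[0,-0.06,0],[-0.001,-0.06,0],[-0.002,-0.06,0]], yaw=[-0.01,-0.01,-0.01,0,0])

```text
time_s: 10.02
position: [0.5033, -0.3211, 0.1331]
tool_rot: [[-0.892, 0.453, -0.001], [0.453, 0.892, 0.001], [0.002, 0.001, -1.0]]
ft_force: [0.4, -0.7, -1.2]
grip_width: 0.0233
gripper_force: 29.6
```

>>> jog_arm(hand=[0.02,0.02,0.02,0.02,0.02], travel=[[-0.002,-0.06,0],[0,-0.028,0],[0,0,0],[0,0,0],[0,0,0]], yaw=[0,0,0,0,0])

```text
time_s: 10.65
position: [0.5022, -0.4061, 0.1342]
tool_rot: [[-0.892, 0.452, -0.0], [0.452, 0.892, 0.001], [0.001, 0.0, -1.0]]
ft_force: [-0.2, -0.3, -0.1]
grip_width: 0.0234
gripper_force: 29.7
```

Run:
```python
from h import *
C,im=shot('wrist','w6.png'); T,it=shot('top','t6.png')
s=env.observe(); print(s['position'].round(4),s['tool_rot'].round(3).tolist())
P=np.array([.503,-.407,.01]); a=np.radians(-27); u=np.array([np.cos(a),np.sin(a),0]); v=np.array([-u[1],u[0],0])
q=proj(C,[P+.046*i*u+.024*j*v for i,j in [(1,1),(1,-1),(-1,-1),(-1,1)]]); print(q.round())
cv2.polylines(im,[q.astype(np.int32).reshape(-1,1,2)],1,(0,0,255),1); cv2.imwrite('pics/w6b.png',im)
```

```text
[ 0.5023 -0.4065  0.1345] [[-0.892, 0.452, 0.0], [0.452, 0.892, 0.0], [0.0, 0.0, -1.0]]
[[311. 268.]
 [249. 268.]
 [246. 149.]
 [314. 149.]]
```

View pics/w6b.png

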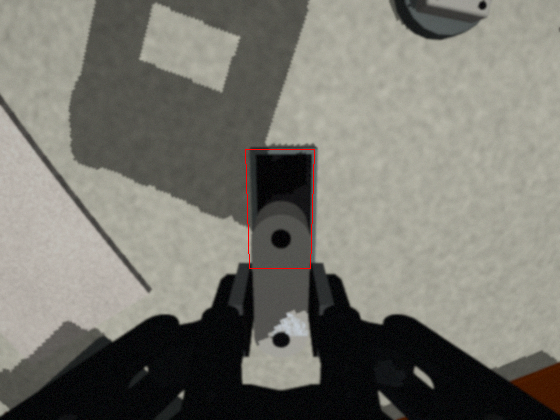

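The bar is over its nest, and the predicted nest outline falls on the rim at (246–314, 149–268). Lowering, releasing and backing off toward the ring pile.

>>> jog_arm(hand=[0.02,0.02,0.02,0.02,0.02], travel=[[0,0,-0.045],[0,0,-0.035],[0,0,-0.015],[0,0,-0.006],[0,0,-0.003]], yaw=[0,0,0,0,0])

```text
time_s: 11.38
position: [0.5025, -0.4077, 0.0313]
tool_rot: [[-0.892, 0.453, 0.001], [0.453, 0.892, -0.001], [-0.002, -0.001, -1.0]]
ft_force: [0.1, 0.4, -1.1]
grip_width: 0.0233
gripper_force: 29.7
```

>>> jog_arm(hand=[0.02,0.02,0.035,0.045,0.045], travel=[[0,0,0],[0,0,0],[0,0,0],[0,0,0],[0,0,0.03]], yaw=[0,0,0,0,0])

```text
time_s: 12.0
position: [0.5012, -0.4066, 0.0588]
tool_rot: [[-0.892, 0.453, -0.003], [0.453, 0.892, 0.003], [0.004, 0.002, -1.0]]
ft_force: [0.2, 0.7, 1.1]
grip_width: 0.045
gripper_force: 0.0
```

>>> jog_arm(hand=[0.06,0.06,0.06,0.06,0.06], travel=[[0,0,0.05],[-0.022,0.04,0.05],[-0.022,0.04,0.04],[-0.022,0.04,0],[-0.022,0.04,0]], yaw=[0,0,0,0,0])

```text
time_s: 12.62
position: [0.4149, -0.2492, 0.1971]
tool_rot: [[-0.892, 0.453, 0.001], [0.453, 0.892, -0.001], [-0.001, -0.0, -1.0]]
ft_force: [-0.2, -0.5, 0.4]
grip_width: 0.0598
gripper_force: 0.0
```

>>> jog_arm(hand=[0.06,0.06,0.06,0.06,0.06], travel=[[0,0,0],[0,0,0],[0,0,0],[0,0,0],[0,0,0]], yaw=[0,0,0,0,0])

```text
time_s: 13.25
position: [0.4158, -0.2508, 0.1963]
tool_rot: [[-0.892, 0.453, -0.0], [0.453, 0.892, 0.0], [0.0, 0.0, -1.0]]
ft_force: [0.9, -0.2, -0.5]
grip_width: 0.06
gripper_force: 0.0
```

Run:
```python
from h import *
C,im=shot('wrist','w7.png'); T,it=shot('top','t7.png')
s=env.observe(); print(s['position'].round(4),s['tool_rot'].round(3).tolist())
print('sq dots pred',proj(C,[[.4118,-.2251,.04],[.4338,-.2444,.04],[.4181,-.2653,.04],[.3956,-.2495,.04]]).round(1))
q=proj(C,[.4145,-.2443,.04])[0].astype(int); print(q)
# dark dots near
g=grey(im); x0,y0=q-70; sub=g[y0:y0+140,x0:x0+140]
n,l,st,ce=cv2.connectedComponentsWithStats((sub<75).astype(np.uint8))
for i in range(1,n):
    if 12<st[i][4]<150: print(ce[i]+[x0,y0],st[i][4],plane(C,[ce[i]+[x0,y0]],.04).round(4))
```

```text
[ 0.4157 -0.2506  0.1964] [[-0.892, 0.453, -0.0], [0.453, 0.892, 0.0], [0.0, 0.0, -1.0]]
sq dots pred [[306.6 180.7]
 [297.3 214. ]
 [266.4 208.9]
 [270.8 176.7]]
[287 194]
[238.         161.47058824] 17 [[ 0.3726 -0.2671  0.04  ]]
[307.14285714 180.80952381] 21 [[ 0.4121 -0.2248  0.04  ]]
[268.95 209.1 ] 20 [[ 0.4192 -0.2635  0.04  ]]
[302.5        213.22222222] 18 [[ 0.4352 -0.2402  0.04  ]]
```

View pics/w7.png

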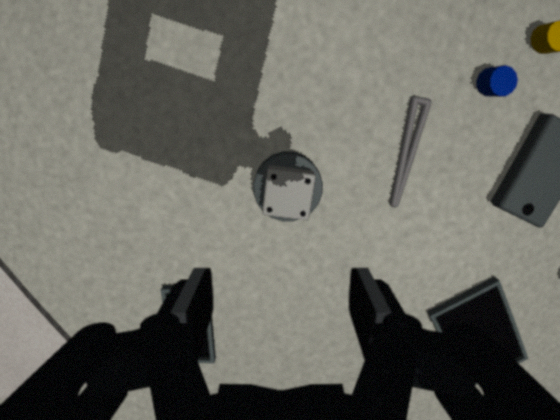

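The square's dots at (274,176), (307,181), (303,213) and (269,209) give its centre at (0.415,-0.244), with edges at 55.7° and -34.3°. I'll turn -0.13 rad and grasp.

>>> jog_arm(hand=[0.06,0.06,0.06,0.06,0.06], travel=[[-0.0005,0.0064,0],[0,0,-0.04],[0,0,-0.04],[0,0,-0.04],[0,0,-0.02]], yaw=[-0.065,-0.064,0,0,0])

```text
time_s: 13.98
position: [0.4147, -0.2436, 0.0547]
tool_rot: [[-0.826, 0.564, -0.002], [0.564, 0.826, 0.002], [0.002, 0.0, -1.0]]
ft_force: [-0.0, 0.2, 0.3]
grip_width: 0.0604
gripper_force: 0.0
```

>>> jog_arm(hand=[0.06,0.06,0.035,0.035,0.035], travel=[[0,0,-0.0135],[0,0,0],[0,0,0],[0,0,0],[0,0,0]], yaw=[0,0,0,0,0])

```text
time_s: 14.6
position: [0.4156, -0.2444, 0.0439]
tool_rot: [[-0.826, 0.564, 0.001], [0.564, 0.826, -0.002], [-0.002, -0.0, -1.0]]
ft_force: [0.2, -0.3, 6.6]
grip_width: 0.0395
gripper_force: 31.0
```

>>> jog_arm(hand=[0.035,0.035,0.035,0.035,0.035], travel=[[0,0,0],[0,0,0.02],[0,0,0.04],[0,0,0.03],[0,0,0]], yaw=[0,0,0,0,0])

```text
time_s: 15.22
position: [0.4158, -0.2446, 0.1349]
tool_rot: [[-0.826, 0.564, 0.003], [0.564, 0.826, -0.003], [-0.005, -0.001, -1.0]]
ft_force: [0.5, 0.4, -0.6]
grip_width: 0.0393
gripper_force: 30.4
```

Run:
```python
from h import *
C2,im2=shot('wrist','w8.png'); C,im=shot('scene','s8.png')
s=env.observe(); print(s['position'].round(4),s['ft_force'].round(1),s['grip_width'])
o=np.zeros((420,800,3),np.uint8); o[:420,:400]=im2[:,80:480]
o[:400,400:]=cv2.resize(im[80:210,220:350],(400,400)); cv2.imwrite('pics/c8.png',o)
```

```text
[ 0.4149 -0.2438  0.1325] [ 0.2 -0.1 -0.9] 0.039344562087339545
```

View pics/c8.png

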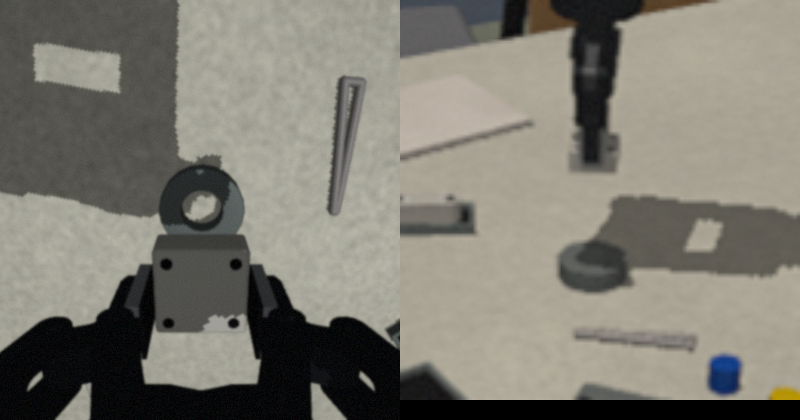

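The square is held level with its dots at wrist px (246,264), (315,264), (314,323) and (248,323). The ring stays undisturbed with its bore at (281,207).

Run:
```python
from h import *
C=cam('wrist'); s=env.observe(); z=s['position'][2]
p=plane(C,[(246,264),(315,264),(314,323),(248,323)],z-.004); print((p.mean(0)-s['position']).round(4), np.linalg.norm(p[0]-p[2]),np.degrees(np.arctan2(*(p[1]-p[0])[1::-1])))
im=cv2.imread('pics/w8.png')
# ring bore: bright region within ring
g=grey(im)[180:235,255:310]; 
n,l,st,ce=cv2.connectedComponentsWithStats((g>110).astype(np.uint8))
for i in range(1,n):
    if 100<st[i][4]<1200: print('bore',ce[i]+[255,180],st[i][4],plane(C,[ce[i]+[255,180]],.01).round(4))
print('bore hand',plane(C,[(281.5,206.5)],.02).round(4))
# ring outer outline upper half: fit circle using top edge row etc
T=cam('top')
a=cv2.imread('pics/top0.png')
r=cv2.cvtColor(a,cv2.COLOR_BGR2GRAY)[255:310,360:425]
print(r[::3,::3])
```

```text
[-0.0001  0.0001 -0.004 ] 0.03982447124216453 55.56734705803515
bore [281.42585551 207.23574144] 526 [[ 0.4129 -0.2417  0.01  ]]
bore hand [[ 0.4101 -0.2397  0.02  ]]
[[123 125 131 128 127 131 123 126 131 129 128 127 131 128 126 127 133 132
  134 130 125 127]
 [134 132 129 132 132 127 128 127 131 129 125 129 126 124 128 130 125 132
  124 126 130 128]
 [129 133 125 127 128 128 126 126 131 129 126 130 127 129 125 127 127 120
  128 125 124 127]
 [131 129 126 135 132 133 134 121 125 130 123 125 128 134 132 128 132 130
  132 127 127 130]
 [132 128 122 130 125 127 131 123 130 109 107 105 118 129 130 125 131 128
  132 126 125 118]
 [132 129 129 128 129 132 128  90  66  57 116 108  63 108 136 124 133 127
  126 132 125 130]
 [131 126 133 133 127 134  82  68  67 113 131 124 128  82  94 127 134 131
  129 127 127 131]
 [130 129 135 138 124 136  51  73  73 126 124 123 125 123 106 129 120 126
  132 124 123 127]
 [129 133 133 129 130 120  65  56 120 125 124 124 125 121  36 105 121 126
  131 131 125 131]
 [125 125 123 127 132 120  61  81  88 125 122 119 122 122 115 105 126 131
  131 126 131 128]
 [122 132 127 131 130 127  40  55  38 124 124 123 124 125  57 115 129 118
  127 129 129 124]
 [130 124 130 128 126 131  48  72  57  34 103 120 106  76  62 130 125 132
  122 128 135 133]
 [125 132 126 126 126 123 135  19  70  73  31  68  92  56 114 123 128 132
  127 124 129 138]
 [123 115 122 126 119 118 120 121  71  36  55  47  53  86 129 125 132 128
  120 124 125 127]
 [128 118 128 130 132 127 126 122 128 127  76  87 128 130 128 127 132 124
  128 129 126 127]
 [123 131 126 122 124 123 127 127 134 131 127 127 122 128 124 132 130 127
  124 128 124 132]
 [125 119 127 128 119 123 133 126 129 125 131 123 121 126 122 121 136 126
  121 123 132 128]
 [125 125 126 126 122 122 131 119 126 125 130 124 130 117 130 126 132 129
  123 134 132 122]
 [126 131 124 127 123 129 123 120 122 124 129 122 134 127 134 125 131 128
  126 122 127 127]]
```

>>> jog_arm(hand=[0.035,0.035,0.035,0.035,0.035], travel=[[0.0085,0.054,0.015],[0.0085,0.054,0.02],[0.0085,0.054,0],[0.0085,0.054,0],[0.0085,0.054,0]], yaw=[0,0,0,0,0])

```text
time_s: 15.95
position: [0.4573, 0.0278, 0.1668]
tool_rot: [[-0.826, 0.564, -0.002], [0.564, 0.826, 0.0], [0.002, -0.001, -1.0]]
ft_force: [1.4, -0.8, -1.2]
grip_width: 0.0393
gripper_force: 30.5
```

>>> jog_arm(hand=[0.035,0.035,0.035,0.035,0.035], travel=[[0.0085,0.054,0],[0.0085,0.054,0],[0.0085,0.054,0],[0.0085,0.054,0],[0,0,0]], yaw=[0.034,0.034,0,0,0])

```text
time_s: 16.58
position: [0.491, 0.2448, 0.1661]
tool_rot: [[-0.865, 0.502, -0.003], [0.502, 0.865, -0.0], [0.002, -0.002, -1.0]]
ft_force: [0.9, 0.1, -0.1]
grip_width: 0.0391
gripper_force: 30.5
```

Run:
```python
from h import *
T,it=shot('top','t9.png'); C,im=shot('wrist','w9.png')
s=env.observe(); print(s['position'].round(4),s['tool_rot'].round(3).tolist(),s['grip_width'])
for th in (30,45): print(*darkrects(C,im,th=th),sep='\n')
print(proj(C,[[.518,.404,.007],[.417,.262,.007]]))
```

```text
[0.4911 0.242  0.1665] [[-0.863, 0.505, -0.003], [0.505, 0.863, -0.001], [0.002, -0.002, -1.0]] 0.0392521888361585
(array([254., 106.]), array([417.3, 261.7]), array([75.8, 75.5]), 77.6)
(array([469., 130.]), array([518.8, 403.4]), array([53.4, 54. ]), 59.4)
(array([254., 106.]), array([417. , 261.2]), array([77.6, 77.5]), 60.5)
(array([469., 130.]), array([519.1, 403.8]), array([54.9, 55.1]), 59.6)
[[469.47304443 129.43110083]
 [254.05374492 106.99637098]]
```

Wrist and top agree on the nests: square (0.5185,0.404), ring (0.417,0.2615). Moving over the square nest and placing.

>>> jog_arm(hand=[0.035,0.035,0.035,0.035,0.035], travel=[[0.0074,0.042,0],[0.01,0.06,0],[0.01,0.06,0],[0,0,-0.04],[0,0,-0.04]], yaw=[0,0,0,0,0])

```text
time_s: 17.3
position: [0.5193, 0.4029, 0.0862]
tool_rot: [[-0.862, 0.507, -0.001], [0.507, 0.862, -0.001], [0.0, -0.001, -1.0]]
ft_force: [0.1, 0.0, -0.7]
grip_width: 0.039
gripper_force: 30.6
```

>>> jog_arm(hand=[0.035,0.035,0.035,0.035,0.035], travel=[[0,0,-0.025],[0,0,-0.015],[0,0,-0.01],[0,0,-0.007],[0,0,0]], yaw=[0,0,0,0,0])

```text
time_s: 17.92
position: [0.5191, 0.4039, 0.031]
tool_rot: [[-0.862, 0.506, 0.0], [0.506, 0.862, 0.0], [-0.0, 0.0, -1.0]]
ft_force: [-0.9, -0.3, 0.6]
grip_width: 0.0392
gripper_force: 30.6
```

>>> jog_arm(hand=[0.035,0.035,0.05,0.055,0.055], travel=[[0,0,-0.002],[0,0,0],[0,0,0],[0,0,0],[0,0,0.03]], yaw=[0,0,0,0,0])

```text
time_s: 18.55
position: [0.5181, 0.4034, 0.0573]
tool_rot: [[-0.862, 0.506, -0.004], [0.506, 0.862, -0.002], [0.002, -0.004, -1.0]]
ft_force: [1.0, -0.3, -0.3]
grip_width: 0.0549
gripper_force: 0.0
```

>>> jog_arm(hand=[0.075,0.075,0.075,0.075,0.075], travel=[[0,0,0.055],[0,0,0.055],[-0.001,-0.048,0.03],[-0.001,-0.055,0],[-0.001,-0.055,0]], yaw=[0,0,0,-0.046,-0.1])

```text
time_s: 19.18
position: [0.5158, 0.2445, 0.1995]
tool_rot: [[-0.778, 0.628, 0.001], [0.628, 0.778, 0.0], [-0.001, 0.001, -1.0]]
ft_force: [0.2, -0.3, 0.4]
grip_width: 0.0748
gripper_force: 0.0
```

>>> jog_arm(hand=[0.075,0.075,0.075,0.075,0.075], travel=[[-0.001,-0.055,0],[-0.001,-0.055,0],[-0.001,-0.055,0],[-0.002,-0.055,0],[-0.002,-0.05,0]], yaw=[-0.1,-0.1,0,0,0])

```text
time_s: 19.8
position: [0.5088, -0.0259, 0.1993]
tool_rot: [[-0.639, 0.769, 0.001], [0.769, 0.639, -0.0], [-0.001, 0.0, -1.0]]
ft_force: [0.5, 0.1, -0.7]
grip_width: 0.0748
gripper_force: 0.0
```

>>> jog_arm(hand=[0.075,0.075,0.075,0.075,0.075], travel=[[0,0,0],[0,0,0],[0,0,0],[0,0,0],[0,0,0]], yaw=[0,0,0,0,0])

```text
time_s: 20.42
position: [0.5091, -0.0235, 0.199]
tool_rot: [[-0.64, 0.768, 0.0], [0.768, 0.64, 0.0], [-0.0, 0.0, -1.0]]
ft_force: [-0.5, 0.2, -0.5]
grip_width: 0.0749
gripper_force: 0.0
```

Run:
```python
from h import *
C,im=shot('wrist','w10.png'); T,it=shot('top','t10.png')
s=env.observe(); print(s['position'].round(4),s['tool_rot'].round(3).tolist())
g=grey(im)
h=proj(C,[[.485,.0042,.02],[.532,-.0523,.02]]); print('pred holes',h.round(1))
for q in h:
    x0,y0=(q-12).astype(int); sub=cv2.GaussianBlur(g[y0:y0+25,x0:x0+25],(3,3),0); 
    m=(sub<sub.min()+14).astype(np.uint8); n,l,st,ce=cv2.connectedComponentsWithStats(m); i=1+np.argmax(st[1:,4])
    print('hole',(ce[i]+[x0,y0]).round(1),st[i][4],int(sub.min()),plane(C,[ce[i]+[x0,y0]],.02).round(4))
# whole flange blob
m=((g<95)).astype(np.uint8); c=proj(C,[.5085,-.024,.02])[0].astype(int)
n,l,st,ce=cv2.connectedComponentsWithStats(m); i=l[c[1],c[0]]; print('blob',i,st[i],ce[i])
# nest flange from wrist + placed square check from top
for th in (30,45): print(*darkrects(C,im,th=th),sep='\n')
# square in top: bright on dark
gt=grey(it); x,y=proj(T,[.5185,.404,.024])[0].astype(int); sub=gt[y-22:y+22,x-22:x+22]
n,l,st,ce=cv2.connectedComponentsWithStats(cv2.morphologyEx((sub>80).astype(np.uint8),cv2.MORPH_OPEN,np.ones((3,3)))); 
for k in range(1,n): print('sq',st[k],plane(T,[ce[k]+[x-22,y-22]],.024).round(4))
```

```text
[ 0.5091 -0.0237  0.199 ] [[-0.64, 0.768, -0.0], [0.768, 0.64, 0.0], [0.0, -0.0, -1.0]]
pred holes [[279.4 150.6]
 [279.6 231.1]]
hole [281.7 149.9] 94 15 [[0.4861 0.0059 0.02  ]]
hole [281.7 231.1] 72 11 [[ 0.5335 -0.051   0.02  ]]
blob 1 [    0     0   314   270 36927] [145.89154277 124.58954153]
(array([183., 136.]), array([411.5, -42.1]), array([29.6, 24.8]), 55.3)
(array([489., 155.]), array([639.4, 124.9]), array([30.1, 39.5]), 20.8)
(array([182., 136.]), array([411. , -42.2]), array([31. , 25.9]), 67.1)
(array([489., 156.]), array([639.9, 125.3]), array([33.1, 40.7]), 20.0)
(array([271., 180.]), array([496.6, -22.1]), array([36.8, 33.6]), 40.2)
(array([ 89., 277.]), array([ 416., -225.]), array([30.3, 58.6]), 84.3)
(array([ 69., 299.]), array([ 412.3, -259. ]), array([20.7, 29.7]), 83.1)
sq [   0    0   44   44 1047] [[0.5314 0.4197 0.024 ]]
sq [ 14  14  18  18 235] [[0.5183 0.4032 0.024 ]]
sq [ 32  28  12  16 118] [[0.4855 0.3618 0.024 ]]
```

The square lies at (0.5183,0.4032), in its nest. The flange centre and yaw match the TCP; descending.

>>> jog_arm(hand=[0.075,0.075,0.075,0.075,0.075], travel=[[0,0,-0.05],[0,0,-0.05],[0,0,-0.04],[0,0,-0.028],[0,0,-0.01]], yaw=[0,0,0,0,0])

```text
time_s: 21.15
position: [0.5086, -0.0239, 0.0197]
tool_rot: [[-0.64, 0.769, -0.002], [0.769, 0.64, 0.001], [0.002, -0.001, -1.0]]
ft_force: [0.1, 0.3, -0.0]
grip_width: 0.0753
gripper_force: 0.0
```

>>> jog_arm(hand=[0.075,0.05,0.05,0.05,0.05], travel=[[0,0,0],[0,0,0],[0,0,0],[0,0,0],[0,0,0]], yaw=[0,0,0,0,0], grip_force=40)

```text
time_s: 21.78
position: [0.5097, -0.0242, 0.0224]
tool_rot: [[-0.64, 0.769, 0.003], [0.769, 0.64, -0.001], [-0.002, 0.001, -1.0]]
ft_force: [-1.7, -0.3, 7.1]
grip_width: 0.055
gripper_force: 43.1
```

>>> jog_arm(hand=[0.05,0.05,0.05,0.05,0.05], travel=[[0,0,0],[0,0,0.02],[0,0,0.03],[0,0,0.03],[0,0,0.02]], yaw=[0,0,0,0,0])

```text
time_s: 22.4
position: [0.5093, -0.0241, 0.123]
tool_rot: [[-0.64, 0.769, 0.002], [0.769, 0.64, -0.001], [-0.002, 0.001, -1.0]]
ft_force: [-0.2, 0.4, -2.0]
grip_width: 0.0549
gripper_force: 43.0
```

>>> jog_arm(hand=[0.05,0.05,0.05,0.05,0.05], travel=[[0,0,0],[0,0,0],[0,0,0],[0,0,0],[0,0,0]], yaw=[0,0,0,0,0])

```text
time_s: 23.02
position: [0.509, -0.024, 0.1207]
tool_rot: [[-0.64, 0.769, -0.001], [0.769, 0.64, 0.0], [0.0, -0.0, -1.0]]
ft_force: [0.5, 0.2, -1.0]
grip_width: 0.0549
gripper_force: 43.0
```

Run:
```python
from h import *
C,im=shot('wrist','w11.png'); S,sc=shot('scene','s11.png'); T,it=shot('top','t11.png')
s=env.observe(); print(s['position'].round(4),s['tool_rot'].round(3).tolist(),s['grip_width'],s['ft_force'].round(1))
o=np.zeros((420,800,3),np.uint8); o[:420,:400]=im[:,80:480]
o[:400,400:]=cv2.resize(sc[130:260,230:360],(400,400)); cv2.imwrite('pics/c11.png',o)
```

```text
[ 0.5091 -0.024   0.1209] [[-0.64, 0.769, -0.0], [0.769, 0.64, 0.0], [0.0, -0.0, -1.0]] 0.05486547823624793 [ 0.   0.6 -1.7]
```

View pics/c11.png

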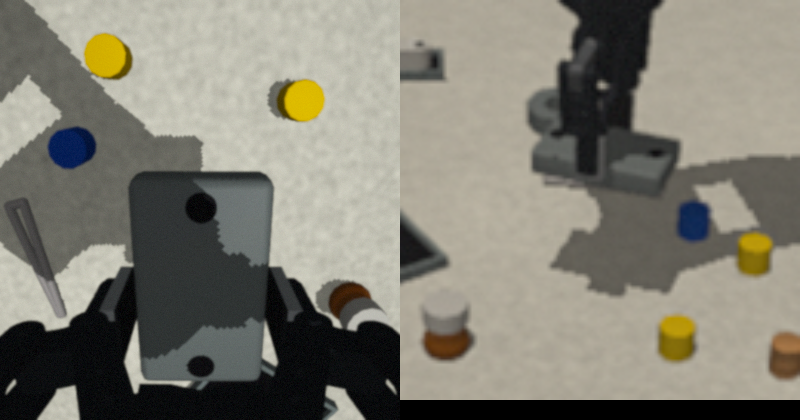

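The flange is held level with its holes at wrist px (281,208) and (281,366). Carrying it to its nest with a +0.935 rad turn.

Run:
```python
from h import *
C=cam('wrist'); s=env.observe(); p=plane(C,[(281,208),(281,366)],s['position'][2]-.002); print((p.mean(0)-s['position']).round(4), np.linalg.norm(p[0]-p[1]))
```

```text
[-0.0008  0.0013 -0.002 ] 0.07354109136676958
```

>>> jog_arm(hand=[0.05,0.05,0.05,0.05,0.05], travel=[[0,0,0],[0.03,-0.02,0],[0.03,-0.02,0],[0.03,-0.02,0],[0.03,-0.02,0]], yaw=[0.1,0.17,0.17,0.17,0.17])

```text
time_s: 23.8
position: [0.63, -0.1047, 0.1208]
tool_rot: [[-0.996, 0.091, -0.0], [0.091, 0.996, 0.0], [0.0, 0.0, -1.0]]
ft_force: [0.0, -0.8, -1.1]
grip_width: 0.0547
gripper_force: 43.0
```

>>> jog_arm(hand=[0.05,0.05,0.05,0.05,0.05], travel=[[0.03,-0.02,0],[0.005,-0.006,0],[0,0,0],[0,0,0],[0,0,0]], yaw=[0.155,0,0,0,0])

```text
time_s: 24.42
position: [0.6637, -0.1294, 0.1213]
tool_rot: [[-0.998, -0.058, -0.0], [-0.058, 0.998, 0.0], [0.0, 0.0, -1.0]]
ft_force: [0.3, 0.9, -1.1]
grip_width: 0.055
gripper_force: 43.0
```

Run:
```python
from h import *
C,im=shot('wrist','w12.png')
s=env.observe(); print(s['position'].round(4),s['tool_rot'].round(3).tolist())
# find visible nest floor (dark) points in front of the held flange, cast to z=.007 in nest frame
g=grey(im); m=(g<30).astype(np.uint8); m[230:]=0
n,l,st,ce=cv2.connectedComponentsWithStats(m)
a=np.radians(3.4); R=np.array([[np.cos(a),np.sin(a)],[-np.sin(a),np.cos(a)]])
for i in range(1,n):
    if st[i][4]>200:
        c=max(cv2.findContours((l==i).astype(np.uint8),0,2)[0],key=cv2.contourArea)[:,0]
        W=(plane(C,c,.007)[:,:2]-[.664,-.130])@R.T*1000; print(st[i],W.min(0).round(1),W.max(0).round(1))
```

```text
[ 0.6638 -0.1296  0.1213] [[-0.998, -0.058, 0.0], [-0.058, 0.998, -0.0], [-0.0, -0.0, -1.0]]
[ 229  136  106   36 3739] [-55.4 -34.8] [-31.4  36.5]
[265 193  32  30 742] [-16.  -10.8] [ 5.5 11.1]
```

>>> jog_arm(hand=[0.05,0.05,0.05,0.05,0.05], travel=[[0.001,0.0005,-0.03],[0,0,-0.03],[0,0,-0.02],[0,0,-0.008],[0,0,-0.005]], yaw=[0,0,0,0,0])

```text
time_s: 25.1
position: [0.6653, -0.1295, 0.0283]
tool_rot: [[-0.998, -0.058, 0.001], [-0.058, 0.998, -0.0], [-0.001, -0.0, -1.0]]
ft_force: [-0.7, 0.1, -1.3]
grip_width: 0.0549
gripper_force: 43.0
```

>>> jog_arm(hand=[0.05,0.05,0.062,0.07,0.07], travel=[[0,0,-0.001],[0,0,0],[0,0,0],[0,0,0],[0,0,0]], yaw=[0,0,0,0,0])

```text
time_s: 25.72
position: [0.6652, -0.1296, 0.0272]
tool_rot: [[-0.998, -0.058, 0.0], [-0.058, 0.998, -0.0], [-0.0, -0.0, -1.0]]
ft_force: [-0.4, -0.7, 0.7]
grip_width: 0.0704
gripper_force: 0.0
```

>>> jog_arm(hand=[0.075,0.08,0.08,0.08,0.08], travel=[[0,0,0.03],[0,0,0.05],[0,0,0.05],[-0.045,-0.02,0.04],[-0.045,-0.02,0]], yaw=[0,0,0,0,0])

```text
time_s: 26.35
position: [0.5757, -0.17, 0.1997]
tool_rot: [[-0.998, -0.059, 0.006], [-0.059, 0.998, -0.003], [-0.006, -0.004, -1.0]]
ft_force: [0.7, -0.3, -0.2]
grip_width: 0.0798
gripper_force: 0.0
```

>>> jog_arm(hand=[0.08,0.08,0.08,0.08,0.08], travel=[[-0.045,-0.02,0],[-0.045,-0.02,0],[-0.045,-0.02,0],[-0.025,-0.013,0],[0,0,0]], yaw=[0,0,0,0,0])

```text
time_s: 26.98
position: [0.4147, -0.2429, 0.1968]
tool_rot: [[-0.998, -0.056, 0.0], [-0.056, 0.998, -0.0], [-0.0, -0.0, -1.0]]
ft_force: [0.8, -0.1, -0.4]
grip_width: 0.08
gripper_force: 0.0
```

Run:
```python
from h import *
C,im=shot('wrist','w13.png'); T,it=shot('top','t13.png'); S,sc=shot('scene','s13.png')
s=env.observe(); print(s['position'].round(4),s['tool_rot'].round(3).tolist(),s['time_s'])
g=grey(im); q=proj(C,[.4135,-.2425,.02])[0].astype(int); print('ring px pred',q)
x0,y0=q-60; sub=cv2.medianBlur(g[y0:y0+120,x0:x0+120],3); m=(sub<105).astype(np.uint8)
n,l,st,ce=cv2.connectedComponentsWithStats(m)
for i in range(1,n):
    if st[i][4]>400: print('dark',st[i]+[x0,y0,0,0,0],)
n,l,st,ce=cv2.connectedComponentsWithStats(1-m)
for i in range(1,n):
    if st[i][4]>150: print('bright',st[i]+[x0,y0,0,0,0],plane(C,[ce[i]+[x0,y0]],.01).round(4))
# top view: ring bore now
gt=grey(it); x,y=proj(T,[.4135,-.2425,.02])[0].astype(int); sub=gt[y-22:y+22,x-22:x+22]
n,l,st,ce=cv2.connectedComponentsWithStats((sub>100).astype(np.uint8))
for i in range(1,n):
    if 30<st[i][4]<500: print('top bore',st[i],plane(T,[ce[i]+[x-22,y-22]],.01).round(4))
m=(sub<95).astype(np.uint8); c=max(cv2.findContours(m,0,2)[0],key=cv2.contourArea)[:,0]+[x-22,y-22]
print('outer',cv2.minEnclosingCircle((plane(T,c,.015)[:,:2]*1000).astype(np.float32)))
o=np.zeros((420,800,3),np.uint8); o[:,:400]=im[:,80:480]; o[:400,400:]=cv2.resize(it[130:290,290:450],(400,400)); cv2.imwrite('pics/c13.png',o)
```

```text
[ 0.4164 -0.2421  0.1965] [[-0.998, -0.059, 0.001], [-0.059, 0.998, -0.0], [-0.001, -0.0, -1.0]] 27.125
ring px pred [281 191]
dark [ 221  131  108   26 1610]
dark [ 246  151   70   75 3621]
bright [ 221  131  120  120 8659] [[ 0.4251 -0.2399  0.01  ]]
bright [265 177  30  22 510] [[ 0.4127 -0.2447  0.01  ]]
top bore [  0   0  21  22 214] [[ 0.4459 -0.2056  0.01  ]]
top bore [ 18   4  17  17 133] [[ 0.4386 -0.251   0.01  ]]
outer ((415.6015625, -238.461669921875), 68.0865707397461)
```

Run:
```python
from h import *
C=cam('wrist'); im=cv2.imread('pics/w13.png'); g=cv2.medianBlur(grey(im),3)
for th in (90,105):
    m=(g<th).astype(np.uint8); n,l,st,ce=cv2.connectedComponentsWithStats(m); i=l[215,281]; print(st[i])
    c=max(cv2.findContours((l==i).astype(np.uint8),0,1)[0],key=cv2.contourArea)[:,0]
    for z,s in ((.02,c[c[:,1]>195]),(.0,c[c[:,1]<180])):
        W=plane(C,s,z)[:,:2]; A=np.c_[2*W,np.ones(len(W))]; x=np.linalg.lstsq(A,(W**2).sum(1),rcond=None)[0]
        print(z,x[:2].round(4),'r',np.sqrt(x[2]+x[0]**2+x[1]**2).round(4),'xrange',W[:,0].min().round(4),W[:,0].max().round(4),'y',W[:,1].min().round(4),W[:,1].max().round(4))
T=cam('top'); it=cv2.imread('pics/t9.png'); gt=grey(it)  # arm away at t9
x,y=proj(T,[.4135,-.2425,.02])[0].astype(int); sub=gt[y-22:y+22,x-22:x+22]
n,l,st,ce=cv2.connectedComponentsWithStats((sub>95).astype(np.uint8))
for i in range(1,n): print('bore top',st[i],plane(T,[ce[i]+[x-22,y-22]],.012).round(4))
m=(sub<95).astype(np.uint8); c=max(cv2.findContours(m,0,2)[0],key=cv2.contourArea)[:,0]+[x-22,y-22]; print(cv2.minEnclosingCircle((plane(T,c,.012)[:,:2]*1000).astype(np.float32)))
```

```text
[ 246  152   69   73 3407]
0.02 [ 0.4161 -0.2429] r 0.0296 xrange 0.4177 0.4459 y -0.272 -0.2129
0.0 [ 0.4137 -0.2445] r 0.0301 xrange 0.3835 0.4102 y -0.2742 -0.2148
[ 246  151   70   75 3621]
0.02 [ 0.4164 -0.2429] r 0.0301 xrange 0.4177 0.4467 y -0.2728 -0.2127
0.0 [ 0.4137 -0.2447] r 0.0308 xrange 0.3826 0.4102 y -0.2752 -0.2139
bore top [   0    0   44   44 1268] [[ 0.417  -0.2391  0.012 ]]
bore top [ 17  18  12  11 101] [[ 0.4128 -0.2442  0.012 ]]
((412.2166748046875, -244.54554748535156), 33.2309684753418)
```

Ring centre ≈ (0.4145,-0.2438) from both views, radius 30–31 mm. Grasping it.

>>> jog_arm(hand=[0.082,0.082,0.082,0.082,0.082], travel=[[-0.0015,-0.0015,-0.05],[0,0,-0.05],[0,0,-0.04],[0,0,-0.026],[0,0,-0.01]], yaw=[0,0,0,0,0])

```text
time_s: 27.75
position: [0.4147, -0.243, 0.019]
tool_rot: [[-0.998, -0.059, -0.001], [-0.059, 0.998, 0.001], [0.001, 0.002, -1.0]]
ft_force: [-0.2, 0.3, 0.2]
grip_width: 0.082
gripper_force: 0.0
```

>>> jog_arm(hand=[0.082,0.055,0.055,0.055,0.055], travel=[[0,0,0],[0,0,0],[0,0,0],[0,0,0],[0,0,0]], yaw=[0,0,0,0,0])

```text
time_s: 28.38
position: [0.4148, -0.2441, 0.022]
tool_rot: [[-0.998, -0.059, 0.002], [-0.059, 0.998, -0.002], [-0.002, -0.002, -1.0]]
ft_force: [-0.3, 1.1, 9.8]
grip_width: 0.0605
gripper_force: 41.0
```

>>> jog_arm(hand=[0.055,0.055,0.055,0.055,0.055], travel=[[0,0,0],[0,0,0.02],[0,0,0.03],[0,0,0.03],[0,0,0.02]], yaw=[0,0,0,0,0])

```text
time_s: 29.0
position: [0.4145, -0.244, 0.1226]
tool_rot: [[-0.998, -0.058, 0.002], [-0.058, 0.998, -0.002], [-0.002, -0.002, -1.0]]
ft_force: [-0.4, -0.0, -1.0]
grip_width: 0.0603
gripper_force: 43.5
```

>>> jog_arm(hand=[0.055,0.055,0.055,0.055,0.055], travel=[[0,0,0],[0,0,0],[0,0,0],[0,0,0],[0,0,0]], yaw=[0,0,0,0,0])

```text
time_s: 29.62
position: [0.4142, -0.2437, 0.1201]
tool_rot: [[-0.998, -0.058, -0.0], [-0.058, 0.998, 0.0], [0.0, 0.0, -1.0]]
ft_force: [0.0, -0.7, -1.2]
grip_width: 0.0606
gripper_force: 43.5
```

Run:
```python
from h import *
C,im=shot('wrist','w14.png')
s=env.observe(); P=s['position']; print(P.round(4),s['grip_width'],s['ft_force'].round(1))
q=proj(C,[P+[0,0,-.002],P+[0,0,-.012]]); print(q)
g=cv2.medianBlur(grey(im),3); x0,y0=230,230; sub=g[y0:y0+130,x0:x0+100]
n,l,st,ce=cv2.connectedComponentsWithStats((sub>100).astype(np.uint8))
for i in range(1,n):
    if st[i][4]>100: print('bright',st[i]+[x0,y0,0,0,0],ce[i]+[x0,y0],(plane(C,[ce[i]+[x0,y0]],P[2]-.012)-P).round(4))
print(g[230:400:6,281])
```

```text
[ 0.4142 -0.2437  0.1202] 0.06049209281394009 [ 0.6  0.8 -1. ]
[[281.54269637 297.60613044]
 [281.47897569 285.60834342]]
bright [ 249  263   64   42 2009] [280.57640617 283.39123942] [[-0.0011 -0.0005 -0.012 ]]
bright [ 230  337  100   23 1009] [278.12884044 353.1308226 ] [[ 0.0363  0.0005 -0.012 ]]
[ 48  44  45  44  45  43 179 175 175 179 173 175 177  32  32  33  39  93
  93  91  88 130 175 178 174 172 164  12   4]
```

The ring is held centred (bore offset -1 mm). Carrying it to its nest.

>>> jog_arm(hand=[0.055,0.055,0.055,0.055,0.055], travel=[[0.001,0.045,0.01],[0.001,0.058,0],[0.0015,0.058,0],[0,0.058,0],[0,0.058,0]], yaw=[0,0,0,0,0])

```text
time_s: 30.3
position: [0.4176, 0.035, 0.1305]
tool_rot: [[-0.998, -0.058, 0.001], [-0.058, 0.998, -0.0], [-0.001, -0.0, -1.0]]
ft_force: [1.0, -0.6, -1.1]
grip_width: 0.0603
gripper_force: 43.6
```

>>> jog_arm(hand=[0.055,0.055,0.055,0.055,0.055], travel=[[0,0.058,0],[0,0.058,0],[0,0.058,0],[0,0.054,-0.01],[0,0,0]], yaw=[0,0,0,0,0])

```text
time_s: 30.92
position: [0.4169, 0.264, 0.1196]
tool_rot: [[-0.998, -0.063, -0.001], [-0.063, 0.998, 0.0], [0.001, 0.0, -1.0]]
ft_force: [-0.3, -0.9, -0.7]
grip_width: 0.0602
gripper_force: 43.7
```

>>> jog_arm(hand=[0.055,0.055,0.055,0.055,0.055], travel=[[0,0,-0.02],[0,0,-0.02],[0,0,0],[0,0,0],[0,0,0]], yaw=[0,0,0,0,0])

```text
time_s: 31.55
position: [0.4182, 0.2612, 0.0812]
tool_rot: [[-0.998, -0.058, 0.001], [-0.058, 0.998, 0.0], [-0.001, 0.0, -1.0]]
ft_force: [-0.5, 0.4, -0.9]
grip_width: 0.06
gripper_force: 43.7
```

Run:
```python
from h import *
C,im=shot('wrist','w15.png')
s=env.observe(); P=s['position']; print(P.round(4),s['grip_width'],s['ft_force'].round(1),s['tool_rot'].round(3).tolist())
g=grey(im); m=(g<30).astype(np.uint8); m[250:]=0
n,l,st,ce=cv2.connectedComponentsWithStats(m)
for i in range(1,n):
    if st[i][4]>200:
        c=max(cv2.findContours((l==i).astype(np.uint8),0,2)[0],key=cv2.contourArea)[:,0]
        W=(plane(C,c,.007)[:,:2]-[.417,.2615])*1000; print(st[i],W.min(0).round(1),W.max(0).round(1))
```

```text
[0.4181 0.2612 0.0811] 0.06042434686647286 [-0.2 -0.3 -1.2] [[-0.998, -0.058, 0.001], [-0.058, 0.998, 0.0], [-0.001, 0.0, -1.0]]
[532  20  24  44 731] [-131.9  131.2] [-108.9  145.5]
[ 220  170  126   77 5130] [-38.2 -37.3] [ 8.1 38.4]
```

>>> jog_arm(hand=[0.055,0.055,0.055,0.055,0.055], travel=[[0,0,-0.025],[0,0,-0.015],[0,0,-0.008],[0,0,-0.004],[0,0,-0.0015]], yaw=[0,0,0,0,0])

```text
time_s: 32.22
position: [0.418, 0.2613, 0.0271]
tool_rot: [[-0.998, -0.058, 0.001], [-0.058, 0.998, 0.0], [-0.001, 0.0, -1.0]]
ft_force: [-0.2, 0.0, -0.5]
grip_width: 0.0605
gripper_force: 43.7
```

>>> jog_arm(hand=[0.055,0.055,0.068,0.076,0.076], travel=[[0,0,-0.0005],[0,0,0],[0,0,0],[0,0,0],[0,0,0]], yaw=[0,0,0,0,0])

```text
time_s: 32.85
position: [0.4178, 0.2613, 0.0265]
tool_rot: [[-0.998, -0.058, 0.0], [-0.058, 0.998, 0.0], [-0.0, 0.0, -1.0]]
ft_force: [0.4, -0.5, 0.9]
grip_width: 0.0758
gripper_force: 0.0
```

>>> jog_arm(hand=[0.08,0.08,0.08,0.08,0.08], travel=[[0,0,0.03],[0,0,0.05],[0,0,0.05],[-0.04,0.04,0.05],[-0.05,0.04,0.04]], yaw=[0,0,0,0,0])

```text
time_s: 33.48
position: [0.3428, 0.328, 0.2326]
tool_rot: [[-0.998, -0.056, 0.001], [-0.056, 0.998, 0.001], [-0.001, 0.001, -1.0]]
ft_force: [-0.3, 0.2, -0.3]
grip_width: 0.0801
gripper_force: 0.0
```

>>> jog_arm(hand=[0.08,0.08,0.08,0.08,0.08], travel=[[-0.03,0.04,0],[-0.03,0.04,0],[0,0,0],[0,0,0],[0,0,0]], yaw=[0,0,0,0,0])

```text
time_s: 34.1
position: [0.284, 0.4068, 0.2308]
tool_rot: [[-0.998, -0.057, -0.0], [-0.057, 0.998, -0.0], [0.0, -0.0, -1.0]]
ft_force: [0.5, 0.4, 0.2]
grip_width: 0.0799
gripper_force: 0.0
```

Run:
```python
from h import *
T,it=shot('top','t16.png'); S,sc=shot('scene','s16.png')
s=env.observe(); print(s['position'].round(4),s['time_s'],s['ft_force'].round(1))
N={'plug':(.643,.126),'square':(.5185,.404),'bar':(.503,-.407),'flange':(.664,-.13),'ring':(.417,.2615)}
o=np.zeros((480,800,3),np.uint8)
for k,(n,(x,y)) in enumerate(N.items()):
    for r,(C,im) in enumerate(((T,it),(S,sc))):
        u,v=proj(C,[x,y,.01])[0].astype(int); h=40; sub=im[max(v-h,0):v+h,max(u-h,0):u+h]
        o[240*r:240*r+160,160*k:160*k+160]=cv2.resize(sub,(160,160),interpolation=cv2.INTER_CUBIC)
cv2.imwrite('pics/final.png',o)
```

```text
[0.2839 0.4068 0.2309] 34.2 [-0.8 -0.5  0.1]
```

View pics/final.png

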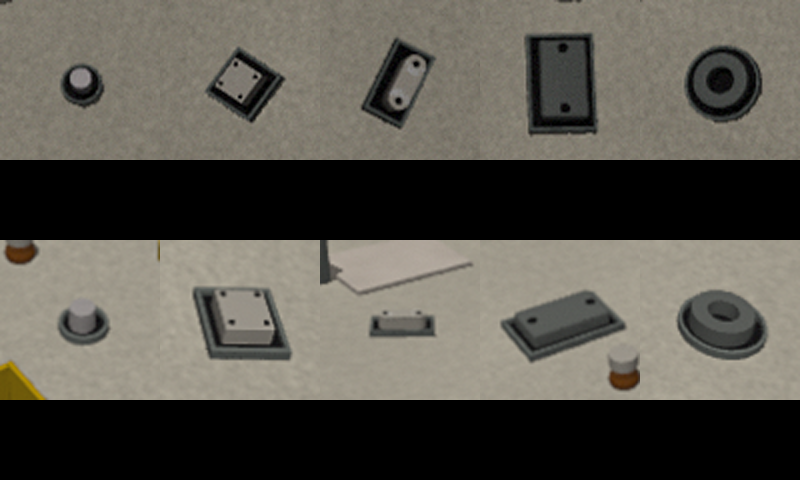

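All five parts lie flat in their nests in both views. One numeric check of the centres before handing in.

Run:
```python
from h import *
T=cam('top'); o=(160,160)
# crop px -> image px: crop scale 2, origin u-40,v-40
def w(k,x,y,pts,z):
    u,v=proj(T,[x,y,.01])[0].astype(int); p=np.array(pts,float); p[:,0]-=160*k; p=p/2+[u-40,v-40]
    print(k,((plane(T,p,z).mean(0)[:2]-[x,y])*1000).round(1))
w(0,.643,.126,[(81,78)],.028); w(1,.5185,.404,[(237,67),(258,75),(239,96),(220,85)],.024)
w(2,.503,-.407,[(416,64),(398,102)],.024); w(3,.664,-.13,[(563,48),(565,108)],.024); w(4,.417,.2615,[(721,81)],.018)
```

```text
0 [-1.2 -3. ]
1 [-1.7 -2.4]
2 [-3.9 -2.6]
3 [-1.5 -2.3]
4 [-0.8 -1.9]
```

All centres are within 5 mm of their nests, so I'm handing in.

```bash
python3 -c "
from rig import env
print(env.close_job())"
```

```text
the job is handed in; nothing more can be done
None
```

The job is handed in: plug, square spacer, link bar, flange plate and ring all lie flat in their own nests, each centre measured within about 5 mm of its nest's centre (limit 12 mm), after 34 s of the 122 s allowed. The hand-in call returned no verdict.

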